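Put the counted sample containers into their matching foam holders

ROBOT

A 6-joint arm with a two-finger parallel gripper is mounted at the origin on the work surface. World frame = base frame: x ahead of the robot, y to its left, z up, the work surface at z = 0. Lengths are in m, angles in rad, forces in N, time in s.
With the tool pointing down it reaches from about 0.3 to 0.875 m from the base axis. Payload 6.4 kg.
Tool frame: the origin (TCP) lies at the very end of the fingers, on their centre line; the grasp point (between the pads) lies 19 mm behind it; z points along the fingers, y is the line along which they close (so a half turn about z gives the same grasp; the last joint's range is limited). The gripper opens to 85 mm and grips with 20 to 120 N. Pads are 22 mm wide; open, the fingers measure 114 mm over their backs; the gripper's body (76 mm by 85 mm) begins 54 mm behind the grasp point. The pads swing forward as they close: fully open they stand 13 mm farther back than shut.
Start: joints at [0.925, 0.181, 1.607, -0, 1.354, -0.206], TCP at [0.245, 0.52, 0.231] pointing down, gripper open.
Joint ranges: [-2.99, 2.99], [-0.89, 2.07], [0.3, 2.58], [-1.14, 4.28], [0, 2.63], [-3.12, 3.12]. Speed limits (rad/s): [2.57, 2.57, 3.01, 3.14, 3.14, 3.14].

INTERFACE

Orientations are given as a unit quaternion [w, x, y, z].
In Python, from bench import ctrl gives the robot as it stands.
- The arm moves only by the tool jog_arm, never from a script. Its argument "series" is a list that holds one entry, the list of rows, each a list of 7 numbers: the shift along the tool's x, y, z in mm, then the turn, a rotation vector about the tool's x, y, z in rad, then the finger opening in mm, from 0 to 85.4. In form: [[[tx, ty, tz, rx, ry, rz, gripper], ...]]. A call has exactly 10 rows; each row shifts and turns the commanded pose from where the row before left it, along the tool's axes as they then stand; what a row does not reach is not made up. A row lasts 1/10 s, in which the tool goes at most 50 mm and 8.59 degrees, less where a joint would pass 70% of its speed; a pose out of reach is approached as far as the arm can. A call with a gripper value outside its range is refused whole. The fingers move at their own pace and stop on an object; the grip force is fixed at half the most. Time passes only in rows, so rows that do not move let the fingers close, or fill a call up. It gives the time, the measured TCP pose, the force, the opening and the grip force at its end, in the units of the state.
- ctrl.get_obs(): the state, without advancing time (a new reading comes with each control period).
- ctrl.camera(name): name is "side" or "top" or "wrist"; returns a dict with "frame" (480x640x3 uint8, blue, green, red), "z_map" (480x640 float32, m along the optical axis (not along the pixel's ray), 0 where there is no reading), "fx", "fy", "cx", "cy" (pixels), "k1" (the pictures are not rectified: a ray, as slopes to the right and down, at radius r is drawn at 1 + k1 r^2 times it, then the intrinsics apply), "xyz" and "rotation" of the camera in the world. Camera axes: x right, y down, z forward; pixel columns grow to the right and rows downward; lengths in m; the calibration is good to about 2 mm. A picture is of the moment at which its call begins.
- ctrl.hand_in(): hands the job in; it is judged then, once.
The state is a dict: "time_s": time; "q": joint angles; "dq": joint speeds; "joint_efforts": joint torques, N m; "eef_pos": TCP position; "eef_rot": TCP orientation; "wrist_force": force on the tool from outside, world axes, zero at the start; "torque": the same for the moment, N m; "opening": opening from 0.0 (shut) to 1.0 (fully open); "grasp_force": force on a finger pad.
Only numpy, scipy, OpenCV 4.12 (cv2) and the standard library are available. Lean on these libraries where they do the work, as an engineer would, in place of code of your own. Each camera call takes 0.05 s, during which the arm holds its last target. There are 200 camera calls.

TASK

Put each of the four loose white sample containers into the foam holder whose recess has its shape and size, standing upright and fully down in the recess; the small jar has been left in the large jar's holder by mistake and must be moved to its own. Keep the containers upright all the while, and leave the blue bottle standing where it is.

Things in the scene. Friction and masses are not known exactly. Their poses are not given: they have to be found in the camera images.
- large_jar: Large round white screw-cap jar, 56 mm in diameter, 75 mm high, straight-sided, standing loose on the counter; about 0.11 kg. Origin at the centre of its underside, z up along its axis.
- small_jar: Small round white screw-cap jar, 34 mm in diameter, 50 mm high, straight-sided, loose, about 35 g; at the start it stands in the recess of holder_large, often off its centre. Origin at the centre of its underside, z up along its axis.
- square_tub: White square tub with a flat lid, 44 x 44 mm, 62 mm high, straight-sided, standing loose on the counter; about 0.09 kg. Origin at the centre of its underside, x and y square to its sides, z up.
- long_case: White oblong case with a flat closed lid, 80 mm long (its x), 36 mm wide (its y), 45 mm high, straight-sided, standing loose on the counter; about 0.08 kg; the lid does not open. Origin at the centre of its underside, z up.
- holder_large: Fixed black foam block with a pale-floored recess in its middle. Block 100 x 100 mm, round recess 72 mm in diameter, for the large jar. Block top 18 mm above the counter; recess 12 mm deep, its floor 6 mm above the origin, about 8 mm of play all round. Origin at the centre of the block's underside; x, y along its sides, z up.
- holder_small: Fixed black foam block with a pale-floored recess in its middle. Block 80 x 80 mm, round recess 50 mm in diameter, for the small jar. Block top 18 mm above the counter; recess 12 mm deep, its floor 6 mm above the origin, about 8 mm of play all round. Origin at the centre of the block's underside; x, y along its sides, z up.
- holder_square: Fixed black foam block with a pale-floored recess in its middle. Block 90 x 90 mm, square recess 60 x 60 mm, for the square tub. Block top 18 mm above the counter; recess 12 mm deep, its floor 6 mm above the origin, about 8 mm of play all round. Origin at the centre of the block's underside; x, y along its sides and the recess's, z up.
- holder_long: Fixed black foam block with a pale-floored recess in its middle. Block 124 mm (x) by 80 mm (y), oblong recess 96 mm (x) by 52 mm (y), for the long case; either way round will do. Block top 18 mm above the counter; recess 12 mm deep, its floor 6 mm above the origin, about 8 mm of play all round. Origin at the centre of the block's underside; x, y along its sides and the recess's, z up.
- spray_bottle: Blue bottle of disinfectant with a grey cap, 50 mm in diameter, 140 mm tall, standing loose among the things; not to be handled. Origin at the centre of its underside. (A black and steel stapler, 112 x 34 mm and 39 mm high, also lies among the things and is of no concern.)
There are look-alikes about, which are no part of the job. What is shaped like the holder_square but brown or red is not meant.

How it is judged:
By the outcome, as a careful person would: the job done as asked, in the order asked, and still so for the second after the job is handed in, with the robot touching nothing.
It also fails if it takes over 109 s, if anything falls off the work surface, if the arm or the gripper's body presses on something with over 40 N, if the wrist force passes 120 N, or if a joint passes its speed limit or range.

## Working session

There is one attempt and no reset: what is moved stays moved. The work goes in short steps, Python scripts to look and compute and a tool call to move; the robot and the scene stay as the last step left them, time stands still between calls to the robot, and variables do not carry over. Pictures are saved under pics/ and viewed, at most 14 in all, crops included, and the job is handed in when it is done.

Besides the shell and the picture viewer there is one more tool, called after "Call:" as name([rows], argument=value, ...), one row to a line, values as JSON. jog_arm: Moves the arm, as the interface text tells. Its arguments: {"type":"object","properties":{"series":{"type":"array"}},"required":["series"]}

```bash
ls; mkdir -p pics; cat > h.py <<'E'
import numpy as np, cv2, pickle
from bench import ctrl
def shot(n,save=None):
    c=ctrl.camera(n)
    if save:
        cv2.imwrite(f'pics/{save}.png',c['frame']); pickle.dump(c,open(f'pics/{save}.pkl','wb'))
    return c
def R(c):
    r=np.array(c['rotation'],float)
    if r.size==4:
        from scipy.spatial.transform import Rotation as S
        return S.from_quat(r,scalar_first=True).as_matrix()
    return r.reshape(3,3)
def und(c,uv):
    K=np.array([[c['fx'],0,c['cx']],[0,c['fy'],c['cy']],[0,0,1.]])
    return cv2.undistortPoints(np.array(uv,float).reshape(-1,1,2),K,np.array([c['k1'],0,0,0.]),criteria=(3,50,1e-10)).reshape(-1,2) if hasattr(cv2,'x') else cv2.undistortPoints(np.array(uv,float).reshape(-1,1,2),K,np.array([c['k1'],0,0,0.])).reshape(-1,2)
def plane(c,uv,z):
    d=np.c_[und(c,uv),np.ones(len(np.array(uv).reshape(-1,2)))]@R(c).T
    p=np.array(c['xyz']); return p+d*((z-p[2])/d[:,2])[:,None]
def cloud(c):
    v,u=np.mgrid[:480,:640]; s=und(c,np.stack([u,v],-1).reshape(-1,2))
    d=np.c_[s,np.ones(len(s))]*c['z_map'].reshape(-1,1)
    return (d@R(c).T+np.array(c['xyz'])).reshape(480,640,3)
E
python3 - <<'E'
from h import *
print(ctrl.get_obs())
for n in('side','top','wrist'):
    c=shot(n,n+'0'); print(n,c['xyz'],np.round(R(c),3).tolist(),c['fx'],c['k1'])
E
```

```text
pics
{'time_s': 0.0, 'q': array([ 9.24695510e-01,  1.81576140e-01,  1.60795898e+00, -1.16722890e-07,
        1.35381024e+00, -2.06298908e-01]), 'dq': array([-1.17602434e-03, -1.01927492e-03,  1.35948646e-03,  4.89169852e-04,
        2.33812456e-04,  1.60385712e-05]), 'joint_efforts': array([-1.25714741e-03, -4.44869041e+01, -3.51337445e+01, -1.83135294e-04,
        9.02140397e-03, -1.61171454e-05]), 'eef_pos': array([0.2444673 , 0.51985283, 0.23038811]), 'eef_rot': array([-3.62242539e-04,  2.18132868e-01,  9.75918687e-01, -7.97976920e-04]), 'wrist_force': array([0.48264465, 0.85596564, 0.57692341]), 'torque': array([-0.01856284,  0.05507376,  0.00891074]), 'grasp_force': 0.0, 'opening': 0.9990582459219598}
side [ 0.18057218 -0.72057554  0.9900854 ] [[0.888, -0.342, 0.307], [-0.459, -0.646, 0.61], [-0.01, -0.682, -0.731]] 620.393004181441 0.0019485549315495885
top [0.44641529 0.07818543 1.02145568] [[-0.013, -0.986, 0.169], [-1.0, 0.009, -0.023], [0.021, -0.169, -0.985]] 450.5319802130358 -0.032459763704310814
wrist [0.17372373 0.55346193 0.37232478] [[0.426, 0.863, 0.272], [0.905, -0.406, -0.129], [-0.001, 0.301, -0.954]] 345.99376366345564 -0.06533812502979211
```

View pics/top0.png

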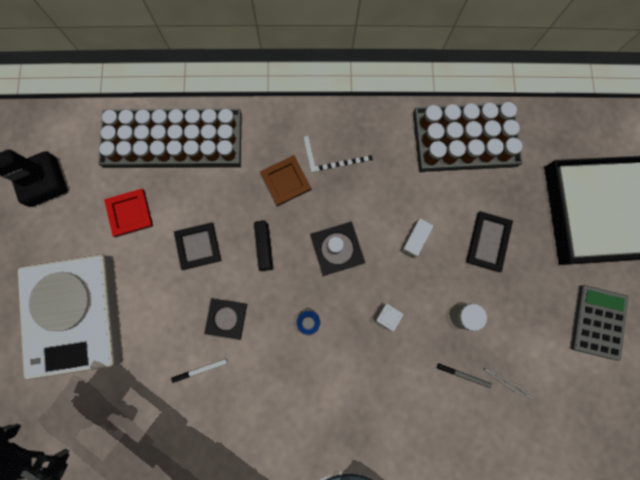

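View pics/side0.png

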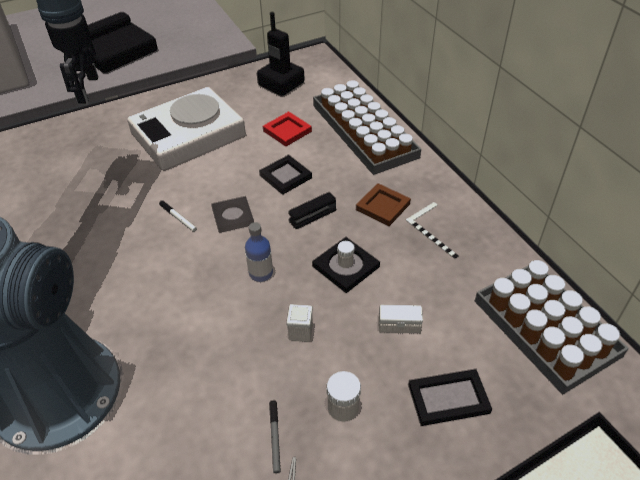

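The top view shows the large jar at (470,317), the tub at (389,317), the case at (418,238), and the small jar in holder_large at (336,246). holder_long is at (489,241), holder_small at (226,318), the bottle at (308,322) and the stapler at (263,246).

Square-recess candidates are black (197,246), red (128,212) and brown (285,180). The black one fits, because brown and red are excluded. I'll measure from both views and enlarge a crop of the candidates.

```bash
python3 - <<'E'
from h import *
T=pickle.load(open('pics/top0.pkl','rb'));S=pickle.load(open('pics/side0.pkl','rb'))
a=T['frame'][150:350,90:360]; b=S['frame'][110:260,200:420]
a=cv2.resize(a,(400,296));b=cv2.resize(b,(400,273)); 
im=np.zeros((296,800,3),np.uint8);im[:296,:400]=a;im[:273,400:]=b
cv2.imwrite('pics/crop1.png',cv2.convertScaleAbs(im,alpha=1.6))
for n,c,pts in(('top',T,dict(lj=(470,317),tub=(389,317),case=(418,238),sj=(336,246),hl=(337,248),hs=(226,318),hq=(197,246),hlo=(489,241),bot=(308,322),stap=(263,246))),
 ('side',S,dict(lj=(344,395),tub=(300,322),case=(401,318),sj=(346,252),hl=(346,264),hs=(233,213),hq=(286,174),hlo=(450,397),bot=(258,252),stap=(313,210)))):
    P=cloud(c); zv=c['z_map']>0
    print(n,'table z',np.median(P[zv&(abs(P[...,2])<.015)][:,2]))
    lo=P[zv&(abs(P[...,2])<.1)]
    br=cv2.cvtColor(c['frame'],cv2.COLOR_BGR2HSV)
    for k,(u,v) in pts.items():
        w=40; Q=P[v-w:v+w,u-w:u+w].reshape(-1,3)
        h=np.histogram(Q[:,2],bins=np.arange(-.006,.16,.004))
        c0=P[v,u]; print(k,np.round(c0,3),[(round(float(z)+.002,3),int(m)) for m,z in zip(*h) if m>60])
E
```

```text
top table z -0.00040622864683947935
lj [ 0.438 -0.257  0.074] [(-0.004, 1248), (0.0, 3943), (0.004, 423), (0.072, 232), (0.076, 300)]
tub [ 0.441 -0.088  0.062] [(-0.004, 1357), (0.0, 4052), (0.004, 470), (0.06, 248), (0.064, 169)]
case [ 0.613 -0.163  0.042] [(-0.004, 1384), (0.0, 3850), (0.004, 462), (0.04, 85), (0.044, 415), (0.048, 79)]
sj [0.595 0.021 0.055] [(-0.004, 979), (0.0, 3070), (0.004, 618), (0.008, 289), (0.012, 69), (0.016, 749), (0.02, 384), (0.056, 137)]
hl [0.59  0.019 0.057] [(-0.004, 976), (0.0, 3071), (0.004, 619), (0.008, 290), (0.012, 69), (0.016, 749), (0.02, 384), (0.056, 137)]
hs [0.443 0.265 0.005] [(-0.004, 976), (0.0, 3603), (0.004, 630), (0.008, 208), (0.016, 529), (0.02, 379)]
hq [0.606 0.335 0.002] [(-0.004, 885), (0.0, 3349), (0.004, 798), (0.008, 371), (0.012, 70), (0.016, 520), (0.02, 370)]
hlo [ 0.61  -0.337  0.007] [(-0.004, 1064), (0.0, 3018), (0.004, 787), (0.008, 436), (0.012, 124), (0.016, 628), (0.02, 295)]
bot [0.434 0.083 0.142] [(-0.004, 1260), (0.0, 4179), (0.004, 459), (0.092, 81), (0.096, 72), (0.14, 97)]
stap [0.598 0.18  0.042] [(-0.
[... 761 characters left out ...]
04, 803), (0.008, 206), (0.012, 135), (0.016, 400), (0.02, 292), (0.092, 70), (0.14, 68)]
hq [0.606 0.333 0.005] [(-0.004, 907), (0.0, 2848), (0.004, 920), (0.008, 303), (0.012, 191), (0.016, 449), (0.02, 300), (0.036, 142), (0.04, 188)]
hlo [ 0.611 -0.339  0.007] [(-0.004, 235), (0.0, 2171), (0.004, 1022), (0.008, 1033), (0.012, 265), (0.016, 711), (0.02, 902)]
bot [0.426 0.061 0.087] [(-0.004, 764), (0.0, 3026), (0.004, 807), (0.008, 163), (0.012, 116), (0.016, 199), (0.02, 167), (0.088, 62), (0.092, 71), (0.14, 68)]
stap [0.597 0.166 0.032] [(-0.004, 756), (0.0, 3021), (0.004, 959), (0.008, 259), (0.012, 185), (0.016, 244), (0.02, 188), (0.032, 82), (0.036, 202), (0.04, 234), (0.056, 91)]
```

View pics/crop1.png

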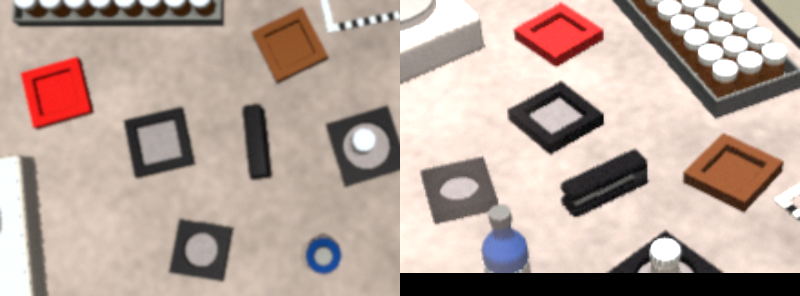

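The black square with the pale floor (crop at 158,142) is holder_square. The red and brown ones are decoys. Next I'll fit poses.

```bash
cat > fit.py <<'E'
from h import *
G=dict(lj=(.435,-.265,.075),tub=(.437,-.1,.062),case=(.61,-.17,.045),sj=(.592,.015,.056),hl=(.592,.012,.018),hs=(.443,.266,.018),hq=(.606,.334,.018),hlo=(.611,-.338,.018),bot=(.43,.075,.14),stap=(.598,.175,.039))
SZ=dict(lj=.045,tub=.045,case=.06,sj=.035,hl=.085,hs=.07,hq=.08,hlo=.09,bot=.04,stap=.075)
def fit(c,k,g=None):
    g=g or G[k]
    P=cloud(c); d=np.hypot(P[...,0]-g[0],P[...,1]-g[1])
    m=((c['z_map']>0)&(abs(P[...,2]-g[2])<.006)&(d<SZ[k])).astype(np.uint8)
    n,l,st,_=cv2.connectedComponentsWithStats(m)
    if n<2: return None
    i=1+np.argmax(st[1:,4]); v,u=np.nonzero(l==i)
    q=plane(c,np.c_[u,v],g[2])[:,:2]
    r=cv2.minAreaRect((q*1000).astype(np.float32))
    return np.round([*r[0],*r[1],r[2]],1), float(np.median(P[l==i][:,2]))
E
python3 - <<'E'
from fit import *
T=pickle.load(open('pics/top0.pkl','rb'));S=pickle.load(open('pics/side0.pkl','rb'))
for k in G: print(k,fit(T,k),fit(S,k))
E
```

```text
lj (array([ 438.9, -263. ,   55. ,   53.2,   43.3]), 0.07432557941448026) (array([ 436.5, -268. ,   57.2,   56.2,   62.3]), 0.07512796906670183)
tub (array([440. , -88.6,  44.2,  44. ,  56.4]), 0.0614855633928989) (array([438.7, -94.5,  47.4,  44.4,  58.4]), 0.062207968456822416)
case (array([ 614.3, -162.1,   36.2,   80.7,   60.2]), 0.04402345116484996) (array([ 612.6, -168.5,   40.9,   80. ,   59.9]), 0.04491777499799854)
sj (array([597.7,  23. ,  32. ,  33.5,  62.6]), 0.05520264545355702) (array([594.8,  15.5,  38.3,  32.6,  62.1]), 0.05571579090837697)
hl (array([595.6,  16.7, 100.4,  99.7,  16.8]), 0.01725539868470427) (array([594.1,  11.2, 104.6, 104.5,  16.7]), 0.017792130477664425)
hs (array([441.9, 264.6,  79.3,  78.2,  80. ]), 0.017592702559186768) (array([439.9, 258.7,  88.9,  79.8,  80.2]), 0.017423066294196488)
hq (array([604.1, 332.4,  91.2,  89.4,  13.4]), 0.01749251940055596) (array([602.4, 327.1,  94.2,  97. ,  13.2]), 0.01732381439695385)
hlo (array([ 608.1, -334.6,   80.9,  125.9,   72.8]), 0.016988482306927954) (array([ 607.3, -339.4,   84.5,  125.7,   73.1]), 0.0181992803053741)
bot (array([432.1,  83.5,  21.2,  22.8,  89.4]), 0.13923467360833308) (array([430.5,  77.3,  27.6,  21.1,  66.8]), 0.13941771490572075)
stap (array([601.2, 183.3, 110.3,  29.8,   6.5]), 0.03801321716517664) (array([598.8, 175.5, 112.9,  34.4,   6.4]), 0.03818130032176131)
```

```bash
cat > mv.py <<'E'
import sys,numpy as np
from h import ctrl
from scipy.spatial.transform import Rotation as S
def mv(x=None,y=None,z=None,phi=None):
    """shifts (mm) and turn to a world target in mm / closing-line angle in deg; the shift holds for present tool axes, sh2 after the turn"""
    o=ctrl.get_obs(); M=S.from_quat(o['eef_rot'],scalar_first=True); m=M.as_matrix(); p=o['eef_pos']*1000
    cur=np.degrees(np.arctan2(m[1,1],m[0,1])); t=np.array([p[0] if x is None else x,p[1] if y is None else y,p[2] if z is None else z])
    dphi=0 if phi is None else (phi-cur+90)%180-90
    rz=-np.radians(dphi); m2=(M*S.from_rotvec([0,0,rz])).as_matrix()
    tilt=np.degrees(np.arccos(-m[2,2]))
    print('t',round(o['time_s'],2),'p',p.round(1),'phi',round(cur,1),'q6',round(o['q'][5],2),'tilt',round(tilt,2),'open',round(o['opening']*85.4,1),'gf',round(o['grasp_force'],1),'F',np.round(o['wrist_force'],1))
    print('  d',(t-p).round(1),'sh',(m.T@(t-p)).round(1),'rz',round(rz,3),'sh2',(m2.T@(t-p)).round(1))
E
python3 -c "
from mv import mv
mv(596,19.5,200)"
```

```text
t 0.15 p [244.5 519.9 230.6] phi 64.8 q6 -0.21 tilt 0.08 open 85.4 gf 0.0 F [ 0.5  1.4 -0.1]
  d [ 351.5 -500.4  -30.6] sh [-531.1 -303.2   30.8] rz -0.0 sh2 [-531.1 -303.2   30.8]
```

Call:
jog_arm([
  [[-28,-16,0,0,0,0,85],[-28,-16,0,0,0,0,85],[-28,-16,0,0,0,0,85],[-28,-16,0,0,0,0,85],[-28,-16,0,0,0,0,85],[-28,-16,0,0,0,0,85],[-28,-16,0,0,0,0,85],[-28,-16,0,0,0,0,85],[-28,-16,0,0,0,0,85],[-28,-16,0,0,0,0,85]],
])

```text
time_s: 1.15
eef_pos: [0.4305, 0.2551, 0.2311]
eef_rot: [-0.0, 0.218, 0.976, -0.0]
wrist_force: [-0.2, 0.8, 0.4]
opening: 0.993
grasp_force: 0.0
```

Call:
jog_arm([
  [[-28,-16,4,0,0,0,85],[-28,-16,4,0,0,0,85],[-28,-16,4,0,0,0,85],[-28,-16,4,0,0,0,85],[-28,-16,4,0,0,0,85],[-28,-16,4,0,0,0,85],[-28,-16,4,0,0,0,85],[-28,-16,3,0,0,0,85],[-28,-16,0,0,0,0,85],[0,0,0,0,0,0,85]],
])

```text
time_s: 2.15
eef_pos: [0.5983, 0.0153, 0.1998]
eef_rot: [0.0, 0.22, 0.976, -0.0]
wrist_force: [0.3, -0.3, -0.3]
opening: 0.996
grasp_force: 0.0
```

```bash
python3 -c "
from mv import mv
from fit import *
mv(596,19.5,200)
c=shot('wrist','wrist1')
for k in ('sj','hl','case','stap'): print(k,fit(c,k))
"
```

```text
t 2.15 p [598.3  15.3 199.8] phi 64.6 q6 -1.3 tilt 0.07 open 85.1 gf 0.0 F [ 0.3 -0.3 -0.3]
  d [-2.3  4.2  0.2] sh [ 3.9  2.8 -0.2] rz -0.0 sh2 [ 3.9  2.8 -0.2]
sj (array([595.2,  22.2,  34. ,  34.2,  63.9]), 0.05496159547983184)
hl (array([593.7,  15.5, 100. ,  99.9,  16.5]), 0.016995492196427237)
case (array([ 612. , -161.1,   37.2,   80.3,   60. ]), 0.043662779825345555)
stap (array([598.5, 179.8, 109.5,  29.7,   6.3]), 0.03789499030873661)
```

View pics/wrist1.png

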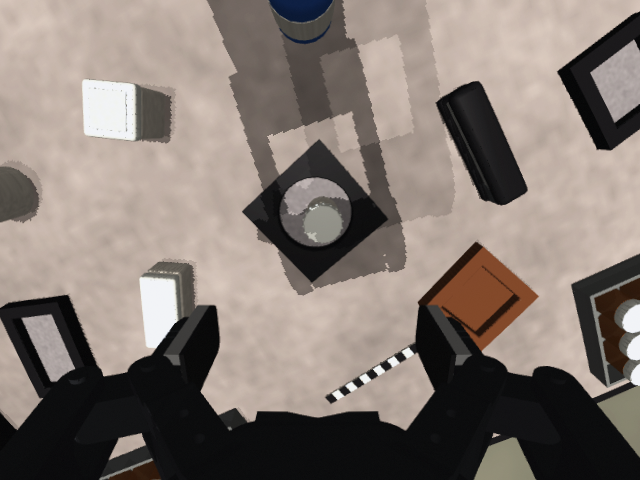

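Wrist view: the small jar sits at (322,224) inside holder_large's recess (314,211). The wrist and top fits agree to about 2 mm, so I'll descend and grasp.

Call:
jog_arm([
  [[5,4,10,0,0,0,85],[0,0,30,0,0,0,85],[0,0,30,0,0,0,85],[0,0,30,0,0,0,85],[0,0,30,0,0,0,85],[0,0,25,0,0,0,70],[0,0,15,0,0,0,60],[0,0,8,0,0,0,50],[0,0,0,0,0,0,20],[0,0,0,0,0,0,20]],
])

```text
time_s: 3.2
eef_pos: [0.5946, 0.0247, 0.0233]
eef_rot: [0.001, 0.218, 0.976, 0.0]
wrist_force: [0.4, 0.0, 0.5]
opening: 0.384
grasp_force: 59.4
```

Call:
jog_arm([
  [[0,0,0,0,0,0,20],[0,0,0,0,0,0,20],[0,0,0,0,0,0,20],[0,0,0,0,0,0,20],[0,0,0,0,0,0,20],[0,0,0,0,0,0,20],[0,0,0,0,0,0,20],[0,0,0,0,0,0,20],[0,0,-5,0,0,0,20],[0,0,-5,0,0,0,20]],
])

```text
time_s: 4.2
eef_pos: [0.5938, 0.0245, 0.0325]
eef_rot: [-0.0, 0.218, 0.976, -0.0]
wrist_force: [-0.7, -0.4, 0.8]
opening: 0.382
grasp_force: 59.4
```

```bash
python3 -c "
from mv import mv
from fit import *
mv(440,263.6,200)
"
```

```text
t 4.2 p [593.8  24.5  32.5] phi 64.8 q6 -1.29 tilt 0.02 open 32.7 gf 59.4 F [-0.7 -0.4  0.8]
  d [-153.8  239.1  167.5] sh [ 241.   150.8 -167.4] rz -0.0 sh2 [ 241.   150.8 -167.4]
```

Call:
jog_arm([
  [[0,0,-20,0,0,0,20],[0,0,-35,0,0,0,20],[0,0,-40,0,0,0,20],[0,0,-40,0,0,0,20],[0,0,-33,0,0,0,20],[12,8,0,0,0,0,20],[24,15,0,0,0,0,20],[30,18,0,0,0,0,20],[30,18,0,0,0,0,20],[30,18,0,0,0,0,20]],
])

```text
time_s: 5.2
eef_pos: [0.5112, 0.1489, 0.1999]
eef_rot: [-0.0, 0.218, 0.976, -0.0]
wrist_force: [0.6, 0.4, -0.5]
opening: 0.385
grasp_force: 59.5
```

Call:
jog_arm([
  [[30,18,0,0,0,0,20],[30,18,0,0,0,0,20],[24,18,0,0,0,0,20],[21,12,0,0,0,0,20],[12,8,0,0,0,0,20],[0,0,0,0,0,0,20],[0,0,0,0,0,0,20],[0,0,20,0,0,0,20],[0,0,30,0,0,0,20],[0,0,10,0,0,0,20]],
])

```text
time_s: 6.2
eef_pos: [0.4374, 0.2629, 0.1376]
eef_rot: [-0.002, 0.219, 0.976, -0.001]
wrist_force: [-0.6, -0.0, -0.1]
opening: 0.378
grasp_force: 59.5
```

```bash
python3 -c "
from mv import mv
from fit import *
mv(440,263.6,24)
c=shot('wrist','wrist2')
P=cloud(c); m=c['z_map']>0
for k in ('hs',): print(k,fit(c,k))
"
```

```text
t 6.2 p [437.4 262.9 137.6] phi 64.7 q6 -0.82 tilt 0.25 open 32.3 gf 59.5 F [-0.6 -0.  -0.1]
  d [   2.6    0.7 -113.6] sh [ -2.4   2.2 113.6] rz -0.0 sh2 [ -2.4   2.2 113.6]
hs (array([438.9, 264.8,  79.8,  80.6,  80.3]), 0.017002003731032278)
```

View pics/wrist2.png

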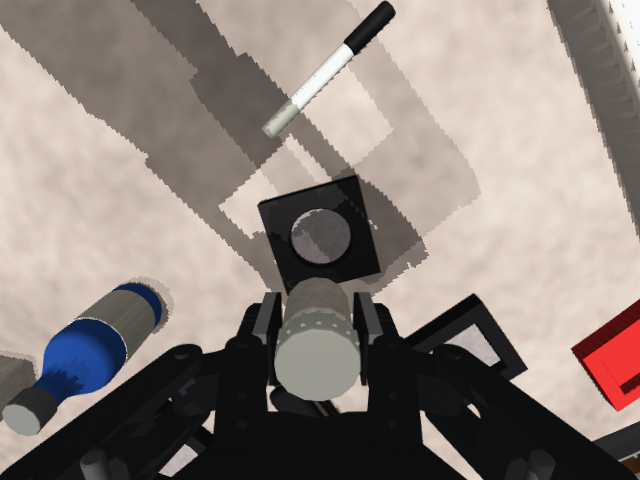

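The jar is held upright and the recess is right below it at (320,236). Lowering.

Call:
jog_arm([
  [[1,2,15,0,0,0,20],[0,0,25,0,0,0,20],[0,0,25,0,0,0,20],[0,0,20,0,0,0,20],[0,0,15,0,0,0,20],[0,0,8,0,0,0,20],[0,0,3,0,0,0,20],[0,0,2,0,0,0,20],[0,0,0,0,0,0,20],[0,0,0,0,0,0,20]],
])

```text
time_s: 7.25
eef_pos: [0.4389, 0.267, 0.0281]
eef_rot: [0.001, 0.218, 0.976, 0.0]
wrist_force: [-0.4, 0.2, 0.8]
opening: 0.379
grasp_force: 59.5
```

```bash
python3 -c "
from mv import mv
from fit import *
mv(437.2,265.4,23)
"
```

```text
t 7.25 p [438.9 267.   28.1] phi 64.8 q6 -0.82 tilt 0.08 open 32.4 gf 59.5 F [-0.4  0.2  0.8]
  d [-1.7 -1.6 -5.1] sh [ 0.9 -2.2  5.1] rz -0.0 sh2 [ 0.9 -2.2  5.1]
```

Call:
jog_arm([
  [[1,-2,2,0,0,0,20],[0,0,2,0,0,0,20],[0,0,0.5,0,0,0,20],[0,0,0,0,0,0,20],[0,0,0,0,0,0,50],[0,0,0,0,0,0,65],[0,0,0,0,0,0,65],[0,0,-10,0,0,0,65],[0,0,-30,0,0,0,80],[0,0,-40,0,0,0,85]],
])

```text
time_s: 8.25
eef_pos: [0.4349, 0.2648, 0.1026]
eef_rot: [-0.002, 0.218, 0.976, -0.001]
wrist_force: [0.4, 0.8, 1.4]
opening: 0.995
grasp_force: 0.0
```

Call:
jog_arm([
  [[0,0,-40,0,0,0,85],[0,0,-40,0,0,0,85],[0,0,-15,0,0,0,85],[0,0,0,0,0,0,85],[0,0,0,0,0,0,85],[0,0,0,0,0,0,85],[0,0,0,0,0,0,85],[0,0,0,0,0,0,85],[0,0,0,0,0,0,85],[0,0,0,0,0,0,85]],
])

```text
time_s: 9.25
eef_pos: [0.4364, 0.2654, 0.1974]
eef_rot: [-0.0, 0.218, 0.976, -0.0]
wrist_force: [-0.1, -0.5, -0.3]
opening: 0.996
grasp_force: 0.0
```

```bash
python3 -c "
from mv import mv
from fit import *
c=shot('wrist','wrist3')
print(fit(c,'hs')); print(fit(c,'sj',(.439,.264,.056)))
mv(437,-264,200)
"
```

```text
(array([438.9, 264.9,  79.8,  80.6,  80.4]), 0.017010771422879267)
(array([439.3, 264.4,  33.3,  34.5,  64.8]), 0.05495445250213443)
t 9.3 p [436.5 265.4 197.5] phi 64.8 q6 -0.82 tilt 0.03 open 85.4 gf 0.0 F [-0.6 -0.7 -0.4]
  d [ 5.000e-01 -5.294e+02  2.500e+00] sh [-225.9 -478.8   -2.4] rz -0.0 sh2 [-225.9 -478.8   -2.4]
```

Call:
jog_arm([
  [[-10,-22,0,0,0,0,85],[-20,-42,0,0,0,0,85],[-20,-42,0,0,0,0,85],[-20,-42,0,0,0,0,85],[-20,-42,0,0,0,0,85],[-20,-42,0,0,0,0,85],[-20,-42,0,0,0,0,85],[-20,-42,0,0,0,0,85],[-20,-42,0,0,0,0,85],[-20,-42,0,0,0,0,85]],
])

```text
time_s: 10.3
eef_pos: [0.4379, -0.1794, 0.1981]
eef_rot: [0.0, 0.218, 0.976, -0.0]
wrist_force: [0.9, 1.1, 0.0]
opening: 0.997
grasp_force: 0.0
```

Call:
jog_arm([
  [[-20,-42,0,0,0,0,85],[-16,-37,0,0,0,0,85],[0,0,10,0,0,0,85],[0,0,20,0,0,0,85],[0,0,20,0,0,0,85],[0,0,10,0,0,0,85],[0,0,0,0,0,0,85],[0,0,0,0,0,0,85],[0,0,0,0,0,0,85],[0,0,0,0,0,0,85]],
])

```text
time_s: 11.3
eef_pos: [0.4377, -0.2646, 0.1389]
eef_rot: [0.001, 0.218, 0.976, -0.001]
wrist_force: [0.3, 0.4, 0.1]
opening: 0.995
grasp_force: 0.0
```

```bash
python3 -c "
from mv import mv
from fit import *
c=shot('wrist','wrist4')
for k in('lj','tub','case','hlo'): print(k,fit(c,k))
mv(437,-264,32)
"
```

```text
lj (array([ 434.7, -263.8,   55.7,   55.8,   64.8]), 0.07395864717207201)
tub (array([437. , -93.7,  46.7,  43.6,  57. ]), 0.061444141304856315)
case (array([ 591. , -156.2,   37.5,   40.6,   60.7]), 0.04376318075925881)
hlo (array([ 572.2, -326.2,   80.2,   62.2,   72.6]), 0.016714976969602446)
t 11.35 p [ 437.6 -264.6  138.7] phi 64.8 q6 -1.91 tilt 0.1 open 85.0 gf 0.0 F [-0.7  0.1 -0.4]
  d [  -0.6    0.6 -106.7] sh [  0.9   0.3 106.7] rz -0.0 sh2 [  0.9   0.3 106.7]
```

Call:
jog_arm([
  [[2,0,15,0,0,0,85],[0,0,25,0,0,0,85],[0,0,25,0,0,0,85],[0,0,25,0,0,0,85],[0,0,12,0,0,0,75],[0,0,5,0,0,0,70],[0,0,0,0,0,0,40],[0,0,0,0,0,0,40],[0,0,0,0,0,0,40],[0,0,0,0,0,0,40]],
])

```text
time_s: 12.35
eef_pos: [0.4357, -0.2637, 0.0315]
eef_rot: [0.001, 0.218, 0.976, -0.0]
wrist_force: [0.6, -0.5, -1.0]
opening: 0.643
grasp_force: 63.3
```

```bash
python3 -c "
from mv import mv
mv(593.7,15.5,200)
"
```

```text
t 12.35 p [ 435.7 -263.7   31.5] phi 64.8 q6 -1.91 tilt 0.08 open 54.9 gf 63.3 F [ 0.6 -0.5 -1. ]
  d [158.  279.2 168.5] sh [ -24.3  319.8 -168.6] rz -0.0 sh2 [ -24.3  319.8 -168.6]
```

Call:
jog_arm([
  [[0,0,-10,0,0,0,40],[0,0,-30,0,0,0,40],[0,0,-40,0,0,0,40],[0,0,-40,0,0,0,40],[0,0,-30,0,0,0,40],[-1,15,-19,0,0,0,40],[-3,30,0,0,0,0,40],[-3,40,0,0,0,0,40],[-3,40,0,0,0,0,40],[-3,40,0,0,0,0,40]],
])

```text
time_s: 13.35
eef_pos: [0.5178, -0.1183, 0.2009]
eef_rot: [0.001, 0.218, 0.976, -0.0]
wrist_force: [0.4, -1.0, -0.3]
opening: 0.641
grasp_force: 63.6
```

Call:
jog_arm([
  [[-3,40,0,0,0,0,40],[-3,40,0,0,0,0,40],[-3,40,0,0,0,0,40],[-2,25,0,0,0,0,40],[0,10,0,0,0,0,40],[0,0,20,0,0,0,40],[0,0,35,0,0,0,40],[0,0,35,0,0,0,40],[0,0,10,0,0,0,40],[0,0,0,0,0,0,40]],
])

```text
time_s: 14.35
eef_pos: [0.5918, 0.0156, 0.0985]
eef_rot: [-0.002, 0.218, 0.976, -0.0]
wrist_force: [-0.1, 0.6, -0.7]
opening: 0.639
grasp_force: 63.7
```

```bash
python3 -c "
from mv import mv
from fit import *
mv(593.7,15.5,38.5)
c=shot('wrist','wrist5')
print(fit(c,'hl'))
"
```

```text
t 14.35 p [591.8  15.6  98.5] phi 64.8 q6 -1.3 tilt 0.22 open 54.6 gf 63.7 F [-0.1  0.6 -0.7]
  d [  1.9  -0.1 -60. ] sh [-2.   0.8 60. ] rz -0.0 sh2 [-2.   0.8 60. ]
(array([593.6,  15.1,  99.8, 100. ,  16.5]), 0.017066265946922288)
```

Call:
jog_arm([
  [[-1,0,10,0,0,0,40],[0,0,15,0,0,0,40],[0,0,15,0,0,0,40],[0,0,10,0,0,0,40],[0,0,6,0,0,0,40],[0,0,2,0,0,0,40],[0,0,0,0,0,0,40],[0,0,0,0,0,0,40],[0,0,0,0,0,0,40],[0,0,0,0,0,0,40]],
])

```text
time_s: 15.4
eef_pos: [0.5945, 0.0155, 0.0423]
eef_rot: [0.0, 0.218, 0.976, 0.0]
wrist_force: [0.2, -0.2, -0.8]
opening: 0.645
grasp_force: 63.7
```

```bash
python3 -c "
from mv import mv
mv(593.7,15.5,38)
"
```

```text
t 15.4 p [594.5  15.5  42.3] phi 64.8 q6 -1.3 tilt 0.05 open 55.1 gf 63.7 F [ 0.2 -0.2 -0.8]
  d [-0.8  0.  -4.3] sh [ 0.8 -0.3  4.3] rz -0.0 sh2 [ 0.8 -0.3  4.3]
```

Call:
jog_arm([
  [[0,0,2,0,0,0,40],[0,0,2,0,0,0,40],[0,0,0.5,0,0,0,40],[0,0,0,0,0,0,60],[0,0,0,0,0,0,75],[0,0,0,0,0,0,80],[0,0,0,0,0,0,80],[0,0,-10,0,0,0,80],[0,0,-30,0,0,0,85],[0,0,-40,0,0,0,85]],
])

```text
time_s: 16.4
eef_pos: [0.5925, 0.0158, 0.1167]
eef_rot: [-0.002, 0.218, 0.976, -0.0]
wrist_force: [-0.2, -0.9, -0.1]
opening: 0.993
grasp_force: 0.0
```

Call:
jog_arm([
  [[0,0,-40,0,0,0,85],[0,0,-40,0,0,0,85],[0,0,0,0,0,0.07,85],[0,0,0,0,0,0.07,85],[0,0,0,0,0,0,85],[0,0,0,0,0,0,85],[0,0,0,0,0,0,85],[0,0,0,0,0,0,85],[0,0,0,0,0,0,85],[0,0,0,0,0,0,85]],
])

```text
time_s: 17.4
eef_pos: [0.5941, 0.0156, 0.1971]
eef_rot: [-0.0, 0.286, 0.958, -0.0]
wrist_force: [0.0, 0.4, 0.2]
opening: 0.996
grasp_force: 0.0
```

```bash
python3 -c "
from mv import mv
from fit import *
c=shot('wrist','wrist6')
print(fit(c,'hl'),fit(c,'lj',(.5937,.0155,.081)))
mv(437.5,-90.5,200,57)
"
```

```text
(array([593.8,  15.6, 100. , 100.1,  16.6]), 0.01700162266670041) (array([594.1,  16. ,  55.6,  56.3,  72. ]), 0.07996023760633708)
t 17.45 p [594.1  15.5 197.2] phi 56.8 q6 -1.16 tilt 0.01 open 85.1 gf 0.0 F [-0.4  0.4 -0.3]
  d [-156.6 -106.     2.8] sh [  73.  -174.5   -2.8] rz -0.004 sh2 [  73.6 -174.2   -2.8]
```

Large jar is seated and centred (top at 80 mm). Next is the tub.

Call:
jog_arm([
  [[7,-17,0,0,0,0,85],[14,-32,0,0,0,0,85],[16,-40,0,0,0,0,85],[16,-40,0,0,0,0,85],[14,-32,0,0,0,0,85],[6,-13,10,0,0,0,85],[0,0,30,0,0,0,85],[0,0,20,0,0,0,85],[0,0,0,0,0,0,85],[0,0,0,0,0,0,85]],
])

```text
time_s: 18.45
eef_pos: [0.4379, -0.0901, 0.1377]
eef_rot: [-0.0, 0.286, 0.958, 0.0]
wrist_force: [0.6, 0.3, 0.4]
opening: 0.996
grasp_force: 0.0
```

```bash
python3 -c "
from mv import mv
from fit import *
c=shot('wrist','wrist7')
f=fit(c,'tub');print(f)
mv(f[0][0],f[0][1],26,f[0][4])
"
```

```text
(array([436.9, -89.5,  43.3,  43.9,  57. ]), 0.061266434439163436)
t 18.5 p [438.5 -90.3 138.3] phi 56.8 q6 -1.46 tilt 0.07 open 84.8 gf 0.0 F [-0.6  0.4 -0. ]
  d [  -1.6    0.8 -112.3] sh [  1.9  -0.2 112.3] rz -0.004 sh2 [  1.9  -0.2 112.3]
```

Call:
jog_arm([
  [[1.5,0,15,0,0,0,85],[0,0,25,0,0,0,85],[0,0,25,0,0,0,85],[0,0,25,0,0,0,85],[0,0,15,0,0,0,75],[0,0,7,0,0,0,65],[0,0,0,0,0,0,30],[0,0,0,0,0,0,30],[0,0,0,0,0,0,30],[0,0,0,0,0,0,30]],
])

```text
time_s: 19.5
eef_pos: [0.4374, -0.0896, 0.0263]
eef_rot: [0.001, 0.286, 0.958, -0.0]
wrist_force: [0.2, 0.4, 3.2]
opening: 0.507
grasp_force: 61.4
```

```bash
python3 -c "
from mv import mv
mv(602,331.4,200,13.3)
mv(602,331.4,200,103.3)
"
```

```text
t 19.5 p [437.4 -89.6  26.3] phi 56.8 q6 -1.46 tilt 0.12 open 43.3 gf 61.4 F [0.2 0.4 3.2]
  d [164.6 421.  173.7] sh [  92.5  442.4 -173.8] rz 0.759 sh2 [ 371.6  257.4 -173.8]
t 19.5 p [437.4 -89.6  26.3] phi 56.8 q6 -1.46 tilt 0.12 open 43.3 gf 61.4 F [0.2 0.4 3.2]
  d [164.6 421.  173.7] sh [  92.5  442.4 -173.8] rz -0.812 sh2 [-257.4  371.6 -173.8]
```

Call:
jog_arm([
  [[0,0,-10,0,0,0,30],[0,0,-30,0,0,0,30],[0,0,-40,0,0,0.12,30],[0,0,-40,0,0,0.13,30],[0,0,-40,0,0,0.13,30],[0,0,-14,0,0,0.13,30],[0,0,0,0,0,0.13,30],[0,0,0,0,0,0.12,30],[0,0,0,0,0,0,30],[0,0,0,0,0,0,30]],
])

```text
time_s: 20.5
eef_pos: [0.4363, -0.0891, 0.1996]
eef_rot: [0.0, 0.62, 0.785, 0.0]
wrist_force: [-0.2, -0.4, -0.7]
opening: 0.503
grasp_force: 61.3
```

```bash
python3 -c "
from mv import mv
mv(602,331.4,200,13.3)
"
```

```text
t 20.5 p [436.3 -89.1 199.6] phi 13.4 q6 -0.7 tilt 0.01 open 42.9 gf 61.3 F [-0.2 -0.4 -0.7]
  d [1.657e+02 4.205e+02 4.000e-01] sh [370.6 258.8  -0.4] rz 0.002 sh2 [371.1 258.   -0.4]
```

Call:
jog_arm([
  [[14,10,0,0,0,0,30],[30,20,0,0,0,0,30],[37,26,0,0,0,0,30],[37,26,0,0,0,0,30],[37,26,0,0,0,0,30],[37,26,0,0,0,0,30],[37,26,0,0,0,0,30],[37,26,0,0,0,0,30],[37,26,0,0,0,0,30],[37,26,0,0,0,0,30]],
])

```text
time_s: 21.5
eef_pos: [0.5905, 0.2981, 0.1989]
eef_rot: [-0.0, 0.62, 0.785, -0.0]
wrist_force: [0.5, 0.1, -1.7]
opening: 0.507
grasp_force: 61.3
```

Call:
jog_arm([
  [[22,15,0,0,0,0,30],[9,5,0,0,0,0,30],[0,0,15,0,0,0,30],[0,0,30,0,0,0,30],[0,0,35,0,0,0,30],[0,0,20,0,0,0,30],[0,0,0,0,0,0,30],[0,0,0,0,0,0,30],[0,0,0,0,0,0,30],[0,0,0,0,0,0,30]],
])

```text
time_s: 22.5
eef_pos: [0.6039, 0.3311, 0.1014]
eef_rot: [0.001, 0.621, 0.784, 0.001]
wrist_force: [-0.5, 0.2, -1.1]
opening: 0.507
grasp_force: 61.3
```

```bash
python3 -c "
from mv import mv
from fit import *
c=shot('wrist','wrist8')
f=fit(c,'hq');print(f)
mv(f[0][0],f[0][1],33,f[0][4])
"
```

```text
(array([600.8, 339.2,  89.3,  77.8,  13.1]), 0.017056339733705045)
t 22.55 p [603.7 331.1 101.2] phi 13.2 q6 0.1 tilt 0.17 open 43.1 gf 61.3 F [ 1.2  0.8 -1.4]
  d [ -2.9   8.1 -68.2] sh [ 8.5 -1.2 68.2] rz 0.002 sh2 [ 8.5 -1.2 68.2]
```

View pics/wrist8.png

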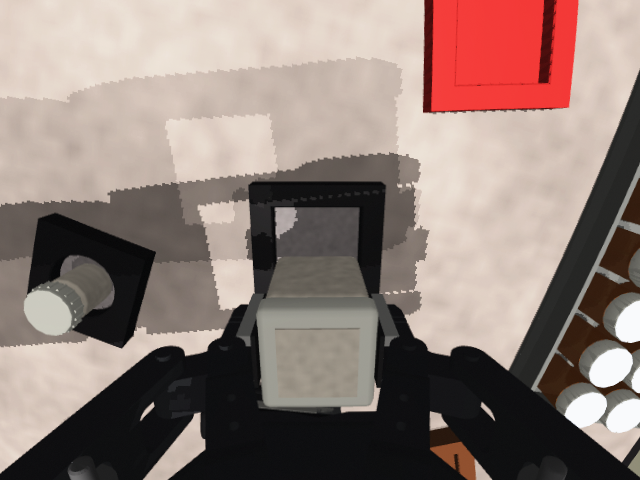

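Tub held above the black square holder (315,240); the red one at (500,50) is avoided.

Call:
jog_arm([
  [[1.5,-1,10,0,0,0,30],[0,0,18,0,0,0,30],[0,0,18,0,0,0,30],[0,0,12,0,0,0,30],[0,0,6,0,0,0,30],[0,0,2,0,0,0,30],[0,0,0,0,0,0,30],[0,0,0,0,0,0,30],[0,0,0,0,0,0,30],[0,0,0,0,0,0,30]],
])

```text
time_s: 23.55
eef_pos: [0.6015, 0.3323, 0.0333]
eef_rot: [0.0, 0.621, 0.784, 0.0]
wrist_force: [-0.2, 0.1, -1.1]
opening: 0.507
grasp_force: 61.5
```

```bash
python3 -c "
from mv import mv
mv(602.2,332.5,32.5,13.2)
"
```

```text
t 23.55 p [601.5 332.3  33.3] phi 13.2 q6 0.1 tilt 0.02 open 43.3 gf 61.5 F [-0.2  0.1 -1.1]
  d [ 0.7  0.2 -0.8] sh [0.1 0.7 0.8] rz 0.001 sh2 [0.1 0.7 0.8]
```

Call:
jog_arm([
  [[0,0,0.7,0,0,0,30],[0,0,0,0,0,0,30],[0,0,0,0,0,0,50],[0,0,0,0,0,0,70],[0,0,0,0,0,0,75],[0,0,0,0,0,0,75],[0,0,-10,0,0,0,75],[0,0,-30,0,0,0,85],[0,0,-40,0,0,0,85],[0,0,-40,0,0,0,85]],
])

```text
time_s: 24.55
eef_pos: [0.601, 0.3321, 0.1542]
eef_rot: [-0.0, 0.621, 0.784, -0.0]
wrist_force: [0.3, 0.4, -0.2]
opening: 0.991
grasp_force: 0.0
```

Call:
jog_arm([
  [[0,0,-40,0,0,0,85],[0,0,-10,0,0,-0.12,85],[0,0,0,0,0,-0.14,85],[0,0,0,0,0,-0.14,85],[0,0,0,0,0,-0.14,85],[0,0,0,0,0,-0.14,85],[0,0,0,0,0,-0.14,85],[0,0,0,0,0,0,85],[0,0,0,0,0,0,85],[0,0,0,0,0,0,85]],
])

```text
time_s: 25.55
eef_pos: [0.6014, 0.3323, 0.2029]
eef_rot: [0.0, 0.258, 0.966, 0.0]
wrist_force: [0.1, 0.2, 0.2]
opening: 0.994
grasp_force: 0.0
```

```bash
python3 -c "
from mv import mv
from fit import *
c=shot('wrist','wrist9')
print(fit(c,'hq'),fit(c,'tub',(.602,.332,.068)))
mv(612,-162,200,60.2)
"
```

```text
(array([602.1, 332.7,  90.2,  90.1,  13.1]), 0.016980707235626724) (array([599.6, 331. ,  43.7,  43.7,  13.8]), 0.06726378561490737)
t 25.6 p [601.4 332.2 202.8] phi 60.1 q6 -0.72 tilt 0.01 open 85.0 gf 0.0 F [-0.1  0.6 -0.4]
  d [  10.6 -494.2   -2.8] sh [-255.6 -423.1    2.8] rz -0.002 sh2 [-254.8 -423.6    2.8]
```

Tub seated, inside the recess. Next is the case.

Call:
jog_arm([
  [[-12,-19,0,0,0,0,85],[-23,-38,0,0,0,0,85],[-23,-38,0,0,0,0,85],[-23,-38,0,0,0,0,85],[-23,-38,0,0,0,0,85],[-23,-38,0,0,0,0,85],[-23,-38,0,0,0,0,85],[-23,-38,0,0,0,0,85],[-23,-38,0,0,0,0,85],[-23,-38,0,0,0,0,85]],
])

```text
time_s: 26.6
eef_pos: [0.612, -0.0916, 0.2029]
eef_rot: [0.0, 0.258, 0.966, 0.0]
wrist_force: [0.5, -0.2, 0.1]
opening: 0.997
grasp_force: 0.0
```

Call:
jog_arm([
  [[-23,-38,0,0,0,0,85],[-13,-24,0,0,0,0,85],[0,0,10,0,0,0,85],[0,0,30,0,0,0,85],[0,0,30,0,0,0,85],[0,0,15,0,0,0,85],[0,0,0,0,0,0,85],[0,0,0,0,0,0,85],[0,0,0,0,0,0,85],[0,0,0,0,0,0,85]],
])

```text
time_s: 27.6
eef_pos: [0.6137, -0.1619, 0.1194]
eef_rot: [0.001, 0.257, 0.966, -0.0]
wrist_force: [0.1, 0.4, -0.7]
opening: 0.995
grasp_force: 0.0
```

```bash
python3 -c "
from mv import mv
from fit import *
c=shot('wrist','wrist10')
f=fit(c,'case');print(f)
mv(f[0][0],f[0][1],14,f[0][4])
"
```

```text
(array([ 612.1, -163.4,   35.4,   79.1,   60.5]), 0.04390231555654883)
t 27.65 p [ 613.5 -161.8  119.2] phi 60.2 q6 -1.5 tilt 0.15 open 85.1 gf 0.0 F [ 0.4 -0.4  0.2]
  d [  -1.4   -1.6 -105.2] sh [  0.7  -2.1 105.2] rz -0.005 sh2 [  0.7  -2.1 105.2]
```

Call:
jog_arm([
  [[0.5,-1.5,15,0,0,0,85],[0,0,25,0,0,0,85],[0,0,25,0,0,0,85],[0,0,20,0,0,0,75],[0,0,14,0,0,0,60],[0,0,6,0,0,0,55],[0,0,0,0,0,0,20],[0,0,0,0,0,0,20],[0,0,0,0,0,0,20],[0,0,0,0,0,0,20]],
])

```text
time_s: 28.65
eef_pos: [0.6121, -0.1629, 0.0136]
eef_rot: [0.001, 0.257, 0.966, -0.0]
wrist_force: [-0.4, -0.5, -0.6]
opening: 0.414
grasp_force: 59.7
```

```bash
python3 -c "
from mv import mv
mv(606,-335.6,110,72.8)
"
```

```text
t 28.65 p [ 612.1 -162.9   13.6] phi 60.2 q6 -1.5 tilt 0.1 open 35.4 gf 59.7 F [-0.4 -0.5 -0.6]
  d [  -6.1 -172.7   96.4] sh [ -80.7 -152.9  -96.3] rz -0.22 sh2 [ -45.4 -166.8  -96.3]
```

Call:
jog_arm([
  [[0,0,-10,0,0,0,20],[0,0,-25,0,0,-0.05,20],[0,0,-30,0,0,-0.09,20],[0,0,-25,0,0,-0.08,20],[-2,-8,-10,0,0,0,20],[-8,-30,0,0,0,0,20],[-10,-38,0,0,0,0,20],[-10,-38,0,0,0,0,20],[-10,-35,0,0,0,0,20],[-5,-18,0,0,0,0,20]],
])

```text
time_s: 29.65
eef_pos: [0.6041, -0.3391, 0.1124]
eef_rot: [-0.0, 0.152, 0.988, -0.0]
wrist_force: [-0.7, 0.6, -0.8]
opening: 0.414
grasp_force: 59.9
```

Call:
jog_arm([
  [[0,0,10,0,0,0,20],[0,0,15,0,0,0,20],[0,0,5,0,0,0,20],[0,0,0,0,0,0,20],[0,0,0,0,0,0,20],[0,0,0,0,0,0,20],[0,0,0,0,0,0,20],[0,0,0,0,0,0,20],[0,0,0,0,0,0,20],[0,0,0,0,0,0,20]],
])

```text
time_s: 30.65
eef_pos: [0.6051, -0.3355, 0.0828]
eef_rot: [0.0, 0.149, 0.989, -0.0]
wrist_force: [0.7, 0.2, -1.1]
opening: 0.415
grasp_force: 59.9
```

```bash
python3 -c "
from mv import mv
from fit import *
c=shot('wrist','wrist11')
print(fit(c,'hlo'),fit(c,'case',(.606,-.336,.115)))
mv(606,-335.6,20.5,72.8)
"
```

```text
(array([ 589.4, -331.4,   79.9,   88.6,   73. ]), 0.017057542576844803) (array([ 599.6, -332.8,   72.5,   57.8,    4.6]), 0.11407218400173846)
t 30.7 p [ 605.1 -335.5   82.7] phi 72.8 q6 -1.95 tilt 0.01 open 35.0 gf 59.9 F [ 0.1 -1.1 -0.6]
  d [  0.9  -0.1 -62.2] sh [-0.9  0.2 62.2] rz 0.0 sh2 [-0.9  0.2 62.2]
```

View pics/wrist11.png

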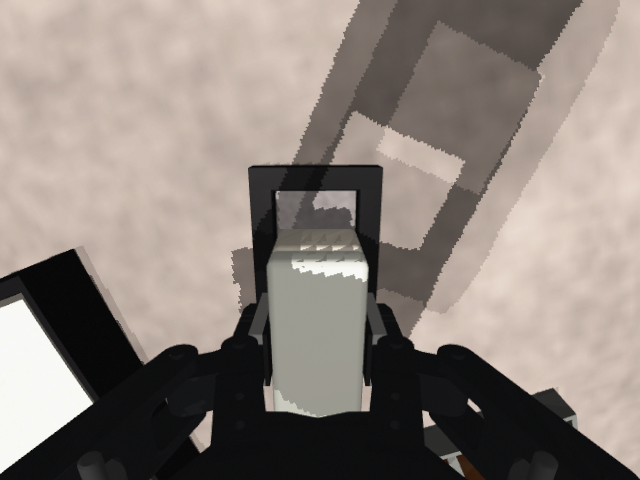

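The case is aligned over holder_long (315,240). Lowering.

Call:
jog_arm([
  [[-1.2,-0.5,10,0,0,0,20],[0,0,16,0,0,0,20],[0,0,16,0,0,0,20],[0,0,12,0,0,0,20],[0,0,6,0,0,0,20],[0,0,2,0,0,0,20],[0,0,0,0,0,0,20],[0,0,0,0,0,0,20],[0,0,0,0,0,0,20],[0,0,0,0,0,0,20]],
])

```text
time_s: 31.7
eef_pos: [0.6064, -0.3366, 0.0213]
eef_rot: [0.001, 0.149, 0.989, -0.0]
wrist_force: [0.5, 0.1, -0.2]
opening: 0.416
grasp_force: 60.0
```

```bash
python3 -c "
from mv import mv
mv(606.2,-336.3,20.2,72.8)
"
```

```text
t 31.7 p [ 606.4 -336.6   21.3] phi 72.8 q6 -1.95 tilt 0.07 open 35.5 gf 60.0 F [ 0.5  0.1 -0.2]
  d [-0.2  0.3 -1.1] sh [0.3 0.2 1.1] rz 0.0 sh2 [0.3 0.2 1.1]
```

Call:
jog_arm([
  [[0,0,1,0,0,0,20],[0,0,0,0,0,0,20],[0,0,0,0,0,0,40],[0,0,0,0,0,0,55],[0,0,0,0,0,0,60],[0,0,0,0,0,0,60],[0,0,-10,0,0,0,60],[0,0,-30,0,0,0,75],[0,0,-40,0,0,0,85],[0,0,-40,0,0,0,85]],
])

```text
time_s: 32.7
eef_pos: [0.6058, -0.3361, 0.1412]
eef_rot: [-0.0, 0.149, 0.989, 0.0]
wrist_force: [0.4, -0.0, 1.2]
opening: 0.994
grasp_force: 0.0
```

Call:
jog_arm([
  [[0,0,-40,0,0,0,85],[0,0,-30,0,0,0,85],[30,0,0,0,0,0,85],[30,0,0,0,0,0,85],[30,0,0,0,0,0,85],[30,0,0,0,0,0,85],[0,0,0,0,0,0,85],[0,0,0,0,0,0,85],[0,0,0,0,0,0,85],[0,0,0,0,0,0,85]],
])

```text
time_s: 33.7
eef_pos: [0.4923, -0.3013, 0.2099]
eef_rot: [0.0, 0.149, 0.989, -0.0]
wrist_force: [0.8, -0.5, -1.0]
opening: 0.994
grasp_force: 0.0
```

```bash
python3 -c "
from mv import mv
from fit import *
T=shot('top','top9');S=shot('side','side9')
for k,g in dict(lj=(.594,.0155,.081),sj=(.44,.264,.056),tub=(.602,.332,.068),case=(.606,-.336,.051),bot=None,hl=None,hs=None,hq=None,hlo=None).items(): print(k,fit(T,k,g),fit(S,k,g))
mv()
"
```

```text
lj (array([596.6,  17.1,  54.9,  55.7,  62.4]), 0.08045166562849465) (array([595.5,  11.2,  59.8,  54. ,  62.2]), 0.08084276371094778)
sj (array([443.7, 263.5,  30.1,  30.6,  45.1]), 0.0554045210635839) (array([441.4, 258.4,  35. ,  33.3,  62.1]), 0.055180231557436454)
tub (array([601.7, 329. ,  44.7,  43.7,  13.3]), 0.06778975174595414) None
case (array([ 609.7, -332.5,   37.7,   81. ,   72.9]), 0.04990477774494073) (array([ 608.3, -339.9,   39.3,   81.2,   73. ]), 0.0512546231647526)
bot (array([431.2,  83.6,  21.2,  20.9,  89.4]), 0.1395418889841315) (array([430.2,  76.4,  29.6,  21. ,  67.5]), 0.13951036077671725)
hl (array([595.5,  16.6, 100.5,  99.6,  16.7]), 0.017320831969077966) (array([594. ,  11.4, 104.7, 104. ,  16.7]), 0.017753693721089814)
hs (array([442. , 264.8,  78.9,  78.2,  80. ]), 0.01738037651761748) (array([439.9, 259.2,  87.4,  79.8,  80.2]), 0.017388658095433274)
hq (array([604.2, 332.1,  91.1,  89.9,  13.4]), 0.01753858151707477) None
hlo (array([ 608.1, -334.5,   81. ,  126.1,   72.8]), 0.017165758225527017) (array([ 607. , -339.6,   85.1,  126.2,   73.1]), 0.01821124089378201)
t 33.8 p [ 492.  -301.1  209.5] phi 72.8 q6 -2.03 tilt 0.0 open 85.2 gf 0.0 F [0.5 0.2 0.2]
  d [0. 0. 0.] sh [0. 0. 0.] rz -0.0 sh2 [0. 0. 0.]
```

View pics/side9.png

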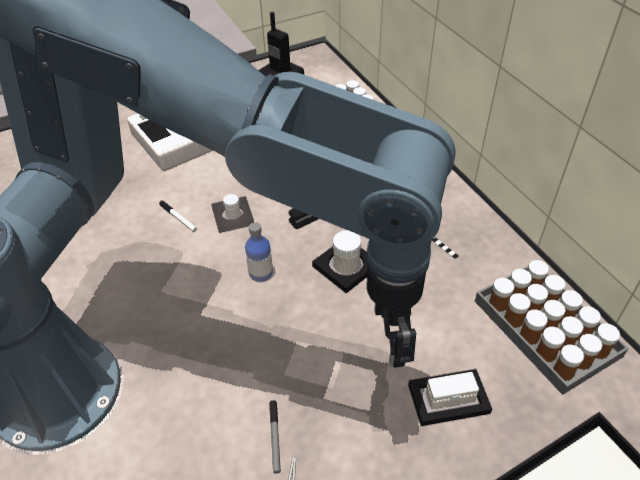

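View pics/top9.png

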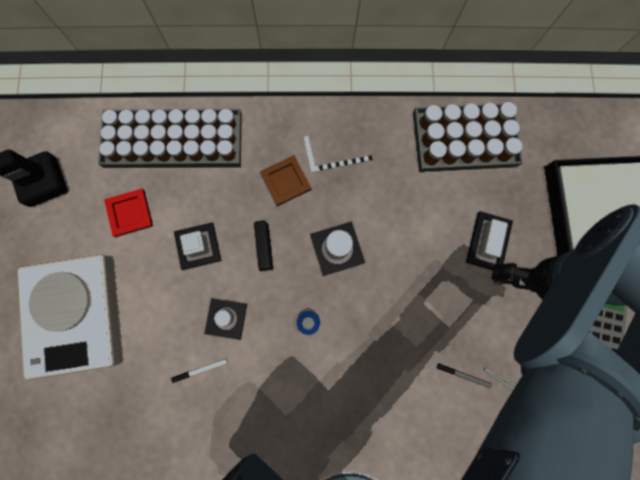

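The side and top views show all four containers seated: small jar (226,318), large jar (339,245), tub (195,244) and case (495,239) in the top view. All measured tops are at the expected heights, the bottle is unmoved at (308,322), and the arm is clear.

```bash
python3 -c "
from bench import ctrl
print(ctrl.hand_in())"
```

```text
the job is handed in; nothing more can be done
None
```

I put all four containers upright and fully down in their own holders, left the blue bottle where it stood, and handed the job in at about 34 s on the robot's clock; the hand-in gave no verdict.

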